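# Gauge the guide bushes and sort them by fit

### The arm

A 6-joint arm with a two-finger parallel gripper is mounted at the origin on a cart in front of the work surface, level with it; the furniture and walls round the work are solid. World frame = base frame: x ahead of the robot, y to its left, z up, the work surface at z = 0. Lengths are in m, angles in rad, forces in N, time in s.
With the tool pointing down it reaches from about 0.375 to 0.975 m from the base axis. Payload 3.8 kg.
Tool frame: the origin (TCP) lies between the finger pads; the fingertips stand ahead of it and the grasp point (between the pads) lies 8 mm behind it (bot.tcp_to_tips is the z of the fingertips in the tool frame, in m); z points along the fingers, y is the direction in which the jaws open and shut (so a half turn about z gives the same grasp; the last joint's range is limited). The gripper opens to 88 mm and grips with 3 to 60 N. Pads are 18 mm wide; open, the fingers measure 123 mm over their backs; the gripper's body (75 mm by 187 mm) begins 45 mm behind the grasp point.
Start: joints at [-1.268, 0.264, 1.604, -0, 1.274, -0.037], TCP at [0.225, -0.636, 0.25] pointing down, gripper open.
Joint ranges: [-2.63, 2.63], [-0.94, 2.18], [0.31, 2.57], [-1.31, 4.45], [0, 2.66], [-2.55, 2.55]. Speed limits (rad/s): [2.57, 2.57, 3.14, 3.14, 3.14, 3.14].

### API

Orientations are given as [roll, pitch, yaw] about the fixed x, y, z axes, in that order (R = Rz(yaw) Ry(pitch) Rx(roll)).
In Python, from station import bot gives the robot as it stands.
- The arm moves only by the tool step_arm, never from a script. Its argument "plan" is a list of rows, each an object with "translation": the shift along the tool's x, y, z in mm, a list of three; "roll": the turn about the tool's z in rad. In form: [{"translation": [tx, ty, tz], "roll": roll}, ...]. A call has 1 to 20 rows; each row is the pose to reach, as a shift and turn from the pose commanded when the call began, along the tool's axes at that moment; what a row does not reach only later rows make up. A row lasts 1/8 s, in which the tool goes at most 62.5 mm and 10.7 degrees, less where a joint would pass 70% of its speed; a pose out of reach is approached as far as the arm can. A call with a gripper value outside its range is refused whole. "claw" is the finger opening in mm, from 0 to 88.1, set as the call begins (left out, the last holds). The fingers move at their own pace and stop on an object; the grip force is fixed at half the most. Time passes only in rows, so rows that repeat a pose let the fingers close. It gives the time, the measured TCP pose, the force and the opening at its end, in the units of the state.
- bot.get_obs(): the state, without advancing time (a new reading comes with each control period).
- bot.camera(name): name is "scene" or "top"; returns a dict with "image" (420x560x3 uint8, red, green, blue), "depth" (420x560 float32, m along the optical axis (not along the pixel's ray), 0 where there is no reading), "vfov" (degrees; the focal length in pixels is half the picture's height over the tangent of half this angle, whatever the lens; pixels are square), "cx", "cy" (the principal point, pixels), "k1" (the pictures are not rectified: a ray, as slopes to the right and down, at radius r is drawn at 1 + k1 r^2 times it, then the intrinsics apply), "R" (3x3) and "t" (3): a world point X has camera coordinates R X + t. Camera axes: x right, y down, z forward; pixel columns grow to the right and rows downward; lengths in m; the calibration is good to about 2 mm. A picture is of the moment at which its call begins.
- bot.hand_in(): hands the job in, once; it reports no verdict.
The state is a dict: "time_s": time; "joint_pos": joint angles; "dq": joint speeds; "joint_torque": joint torques, N m; "eef_pos": TCP position; "ee_rot": TCP orientation; "contact_force": force on the tool from outside, world axes, zero at the start; "wrist_torque": the same for the moment, N m; "gripper_width": finger opening in m.
Only numpy, scipy, OpenCV 4.12 (cv2) and the standard library are available. Lean on these libraries where they do the work, as an engineer would, in place of code of your own. Each camera call takes 0.05 s, during which the arm holds its last target. There are 200 camera calls.

### The job

Free the pin gauge by undoing the lock screw of its stand, which has a reverse thread and so comes undone clockwise, and try the gauge in every bush of the row, one after another from left to right, sliding it down the bore as far as it will go. Then stand the bushes that take the gauge right up to its collar upright in the green tray and those in which it sticks part-way upright in the red tray, and have the gauge back in the pocket of its stand, standing down on its collar, with the screw left undone. Leave the sample jar, the loose cream cap and the square bottle where they are.

Things in the scene. Friction and masses are not known exactly. Their poses are not given: they have to be found in the camera images.
- bush_1p: Flanged bush, first (leftmost) in the row (or absent). Steel flange 56 mm across, 8 thick; brass body 40 mm across above it; 45 mm tall in all, 0.22 kg. A bore 25 mm wide opens at the top: in a sound bush it runs 37 mm down, in a faulty one it narrows to 15 mm at 16 mm below the top. Name and place do not tell which. Origin: centre of the underside, z up.
- bush_1q: Flanged bush, first (leftmost) in the row (or absent). It or bush_1p or neither is present; shape as bush_1p, sound or faulty.
- bush_2p: Flanged bush, second in the row (or absent). It or bush_2q or neither is present; shape as bush_1p, sound or faulty.
- bush_2q: Flanged bush, second in the row (or absent). It or bush_2p or neither is present; shape as bush_1p, sound or faulty.
- bush_3p: Flanged bush, third in the row (or absent). It or bush_3q or neither is present; shape as bush_1p, sound or faulty.
- bush_3q: Flanged bush, third in the row (or absent). It or bush_3p or neither is present; shape as bush_1p, sound or faulty.
- bush_4p: Flanged bush, fourth (rightmost) in the row (or absent). It or bush_4q or neither is present; shape as bush_1p, sound or faulty.
- bush_4q: Flanged bush, fourth (rightmost) in the row (or absent). It or bush_4p or neither is present; shape as bush_1p, sound or faulty.
- mat: black rubber mat 150 x 330 x 3 mm, fixed; the bushes stand on it in a row of four positions (some empty) along its y axis, 85 mm apart, the first at its +y end (robot's left), each some 29 mm to the near or far side of its middle line; origin centre of underside
- gauge: pin gauge, 95 mm tall, 0.14 kg, upright in the stand: steel pin 18 mm across, 34 mm long, with a tapered nose at the bottom; dark collar 44 mm across, 6 mm thick (34 to 40 mm above the tip); round blue handle 24 mm across from 40 to 95 mm above the tip. Origin at the pin's tip, z up along the handle
- stand: fixed aluminium block 130 x 64 x 50 mm, origin centre of underside; a loose round pocket for the gauge, 23 mm wide and through to the bench, is at 35 mm on its +x side, and the lock screw at 35 mm on its -x side. With the gauge's pin in the pocket its collar rests on the block's top, the tip then 16 mm above the bench
- pocket (a point): centre of the mouth of the stand's pocket, on the block's top face (50 mm above the bench)
- lock (a joint): lock screw angle (rad), left-hand thread: turning CLOCKWISE seen from above loosens it and the value grows, from 0-0.25 at the start to a stop at 2.8. At 0 its yellow dog, 13 mm wide, points along the stand's +x, over the gauge's collar, and holds the gauge down until turned about 1 rad aside. Rises 1.6 mm per rad; friction 0.06 N m; stays where left
- lock_grip (a point): middle of the lock screw's black grip bar, on the screw's upright axis, about 98 mm above the bench; bar 52 mm long, 15 mm thick, 28 mm tall (14 mm below to 14 mm above this point). The point's y axis runs along the bar, its x axis across it towards the dog (so at lock 0 they are the stand's axes); it turns with the bar
- green_tray: green tray for the sound bushes, fixed, 150 x 150 mm outside, walls 4 mm thick and 14 mm high, floor 4 mm thick; origin centre of underside, axes along its sides. Four bushes fit, two by two, some 74 mm apart
- red_tray: red tray for the faulty bushes, fixed, same shape as the green tray
- jar: bystander: clear sample jar with cream cap, 68 mm across, 104 mm tall, origin centre of underside
- cap: bystander: cream plastic cap, 58 mm across, 37 mm tall, origin centre of underside
- bottle: bystander: white square bottle with black cap, 56 x 56 x 115 mm, origin centre of underside
Mind the look-alikes: they are no part of the job. What is shaped like the bush_2p but pink is not meant.

How it is judged:
On the way, in this order (a step that is already met when the one before it is completed fails the run):
1. the lock screw has been turned clockwise by at least 1.3 rad (joint above 1.3) (value of joint lock above 1.3 rad), for 0.1 s.
2. the gauge has been lifted out of the stand (tip more than 55 mm above the bench) (height (world z) of gauge above 0.055 m), for 0.1 s.
3. the gauge has been tried in the bush of the first (leftmost) position: pushed down its bore as far as it goes (to within 6 mm of the collar in a sound bush, at least 12 mm deep in a faulty one) (((horizontal distance between gauge and bush_1p below 0.008 m and z of gauge in the frame of bush_1p between 0 and 0.017 m) or (horizontal distance between gauge and bush_1q below 0.008 m and z of gauge in the frame of bush_1q between 0 and 0.033 m))), for 0.1 s.
4. the gauge has been tried in the bush of the second position: pushed down its bore as far as it goes (to within 6 mm of the collar in a sound bush, at least 12 mm deep in a faulty one) (((horizontal distance between gauge and bush_2p below 0.008 m and z of gauge in the frame of bush_2p between 0 and 0.033 m) or (horizontal distance between gauge and bush_2q below 0.008 m and z of gauge in the frame of bush_2q between 0 and 0.017 m))), for 0.1 s.
5. the gauge has been tried in the bush of the third position: pushed down its bore as far as it goes (to within 6 mm of the collar in a sound bush, at least 12 mm deep in a faulty one) (((horizontal distance between gauge and bush_3p below 0.008 m and z of gauge in the frame of bush_3p between 0 and 0.017 m) or (horizontal distance between gauge and bush_3q below 0.008 m and z of gauge in the frame of bush_3q between 0 and 0.033 m))), for 0.1 s.
6. the gauge has been tried in the bush of the fourth position: pushed down its bore as far as it goes (to within 6 mm of the collar in a sound bush, at least 12 mm deep in a faulty one) (((horizontal distance between gauge and bush_4p below 0.008 m and z of gauge in the frame of bush_4p between 0 and 0.033 m) or (horizontal distance between gauge and bush_4q below 0.008 m and z of gauge in the frame of bush_4q between 0 and 0.017 m))), for 0.1 s.
At the end, for the whole second after the job is handed in: Each bush stands upright (0.1 rad), at rest, flat on its tray's floor, centre within 50 mm of the tray's centre in x and y: sound in green, faulty in red; gauge at rest in the pocket, tip within 8 mm of its axis, under 22 mm above the bench, tilt under 0.2 rad; screw above 1.3 rad (x of bush_1p in the frame of green_tray between -0.05 and 0.05 m and y of bush_1p in the frame of green_tray between -0.05 and 0.05 m and z of each of bush_1p, bush_2q, bush_3p, bush_4q in the frame of green_tray below 0.009 m and angle between each of bush_1p, bush_1q, bush_2p, bush_2q, bush_3p, bush_3q, bush_4p, bush_4q's own z axis and vertical below 0.1 rad and linear speed of each of bush_1p, bush_1q, bush_2p, bush_2q, bush_3p, bush_3q, bush_4p, bush_4q, gauge below 0.02 m/s and x of bush_1q in the frame of red_tray between -0.05 and 0.05 m and y of bush_1q in the frame of red_tray between -0.05 and 0.05 m and z of each of bush_1q, bush_2p, bush_3q, bush_4p in the frame of red_tray below 0.009 m and x of bush_2p in the frame of red_tray between -0.05 and 0.05 m and y of bush_2p in the frame of red_tray between -0.05 and 0.05 m and x of bush_2q in the frame of green_tray between -0.05 and 0.05 m and y of bush_2q in the frame of green_tray between -0.05 and 0.05 m and x of bush_3p in the frame of green_tray between -0.05 and 0.05 m and y of bush_3p in the frame of green_tray between -0.05 and 0.05 m and x of bush_3q in the frame of red_tray between -0.05 and 0.05 m and y of bush_3q in the frame of red_tray between -0.05 and 0.05 m and x of bush_4p in the frame of red_tray between -0.05 and 0.05 m and y of bush_4p in the frame of red_tray between -0.05 and 0.05 m and x of bush_4q in the frame of green_tray between -0.05 and 0.05 m and y of bush_4q in the frame of green_tray between -0.05 and 0.05 m and horizontal distance between gauge and pocket below 0.008 m and height (world z) of gauge below 0.022 m and angle between gauge's own z axis and vertical below 0.2 rad and value of joint lock above 1.3 rad); the robot touches nothing.
It fails at once if the jar is moved more than 40 mm (distance of jar from where it was at the start of the episode above 0.04 m).
It fails at once if the cap is moved more than 40 mm (distance of cap from where it was at the start of the episode above 0.04 m).
It fails at once if the bottle is moved more than 40 mm (distance of bottle from where it was at the start of the episode above 0.04 m).
Of bush_1p, bush_1q only 1 to 1 are there at a start; the rules pass over those that are not, and their reading is None.
Of bush_2p, bush_2q only 1 to 1 are there at a start; the rules pass over those that are not, and their reading is None.
Of bush_3p, bush_3q only 1 to 1 are there at a start; the rules pass over those that are not, and their reading is None.
Of bush_4p, bush_4q only 1 to 1 are there at a start; the rules pass over those that are not, and their reading is None.
Of bush_1p, bush_1q, bush_2p, bush_2q, bush_3p, bush_3q, bush_4p, bush_4q only 6 to 8 are there at a start; the rules pass over those that are not, and their reading is None.
At some moment in a run one of bush_1p, bush_1q, bush_2p, bush_2q, bush_3p, bush_3q, bush_4p, bush_4q may be knocked a few centimetres aside while the robot is not near it.
It also fails if it takes over 210 s, if anything falls off the work surface, if the arm or the gripper's body presses on something with over 40 N, if the wrist force passes 120 N, or if a joint passes its speed limit or range.

## Working session

There is one attempt and no reset: what is moved stays moved. The work goes in short steps, Python scripts to look and compute and a tool call to move; the robot and the scene stay as the last step left them, time stands still between calls to the robot, and variables do not carry over. Pictures are saved under pics/ and viewed, about 12 in all and at most 16, crops included, and the job is handed in when it is done.

Besides the shell and the picture viewer there is one more tool, called after "Request:" as name([rows], argument=value, ...), one row to a line, values as JSON. step_arm: Moves the arm, as the interface text tells. Its arguments: {"type":"object","properties":{"plan":{"type":"array"},"claw":{"type":"number"}},"required":["plan"]}

```bash
ls; mkdir -p pics; cat > h.py <<'E'
import numpy as np, cv2
from station import bot
def save(c,name,box=None,scale=1):
    im=c["image"][:,:,::-1]
    if box: im=im[box[1]:box[3],box[0]:box[2]]
    cv2.imwrite("pics/"+name,cv2.resize(im,None,fx=scale,fy=scale,interpolation=cv2.INTER_CUBIC))
def ray(c,u,v):
    h=c["image"].shape[0]; f=h/2/np.tan(np.radians(c["vfov"])/2)
    d=np.stack([(np.asarray(u,float)-c["cx"])/f,(np.asarray(v,float)-c["cy"])/f],-1); s=d.copy()
    for _ in range(20): s=d/(1+c["k1"]*(s**2).sum(-1,keepdims=True))
    w=np.concatenate([s,np.ones(s.shape[:-1]+(1,))],-1)
    return -c["R"].T@c["t"], w@c["R"], w
def onz(c,u,v,z):
    o,d,_=ray(c,u,v); return o+d*((z-o[2])/d[...,2])[...,None]
def cloud(c):
    h,w=c["depth"].shape; u,v=np.meshgrid(np.arange(w),np.arange(h))
    o,d,_=ray(c,u,v); return o+d*c["depth"][...,None]
def proj(c,X):
    p=c["R"]@np.asarray(X,float)+c["t"]; s=p[:2]/p[2]; s=s*(1+c["k1"]*(s@s))
    f=c["image"].shape[0]/2/np.tan(np.radians(c["vfov"])/2); return s*f+[c["cx"],c["cy"]]
E
python3 - <<'E'
from h import *
o=bot.get_obs(); print(o, bot.tcp_to_tips)
for n in("scene","top"):
    c=bot.camera(n); save(c,n+"0.png",scale=1.42); print(n,c["vfov"],c["cx"],c["cy"],c["k1"],-c["R"].T@c["t"],c["R"])
E
```

```text
pics
{'time_s': 0.0, 'joint_pos': array([-1.26791963e+00,  2.64747595e-01,  1.60537442e+00, -1.21877425e-05,
        1.27369535e+00, -3.68946469e-02]), 'dq': array([-0.00094707,  0.00094619, -0.00061245,  0.00081005, -0.00035904,
        0.00043323]), 'joint_torque': array([-1.26069567e-04, -5.02107561e+01, -3.56881320e+01,  7.30139622e-02,
        2.95051024e-02, -1.54957625e-04]), 'eef_pos': array([ 0.2247508 , -0.63575387,  0.2483915 ]), 'ee_rot': array([-3.13936903e+00, -7.04232805e-05,  3.39774842e-01]), 'contact_force': array([-0.820862  , -0.99198183,  0.43105799]), 'wrist_torque': array([ 0.0249945 ,  0.03281016, -0.01940576]), 'gripper_width': 0.08797477670030165} 0.011
scene 52.35184848727807 282.94432697343797 211.92554477499286 0.027564060926278694 [-0.18819101  0.77429475  1.1233106 ] [[-0.70719733 -0.70701114  0.0026793 ]
 [-0.49089006  0.48828501 -0.72152942]
 [ 0.50882108 -0.51157892 -0.69237859]]
top 53.79667124856702 279.44241363900204 202.27286514102906 0.018745923705316046 [0.43205833 0.02749066 1.4307893 ] [[-0.01470309 -0.99988703  0.00312164]
 [-0.99336846  0.01425105 -0.1140877 ]
 [ 0.11403033 -0.00477838 -0.99346578]]
```

View pics/top0.png

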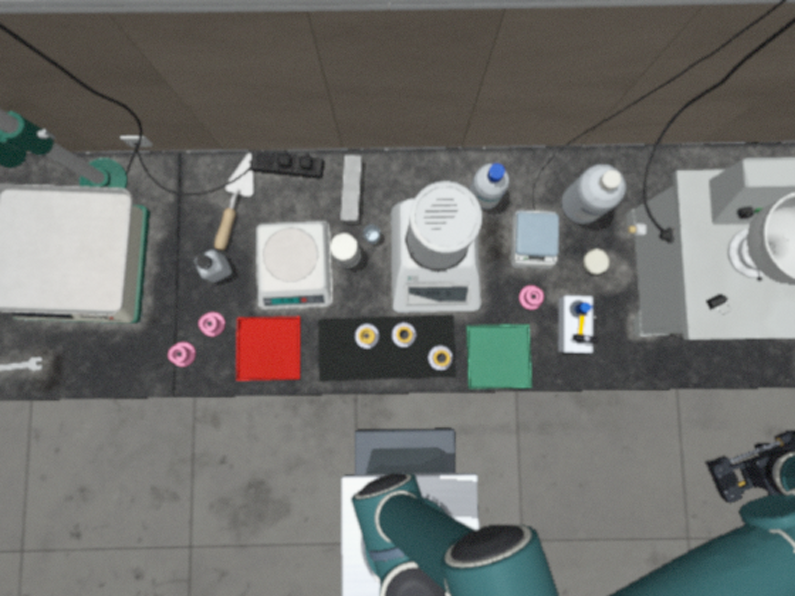

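View pics/scene0.png

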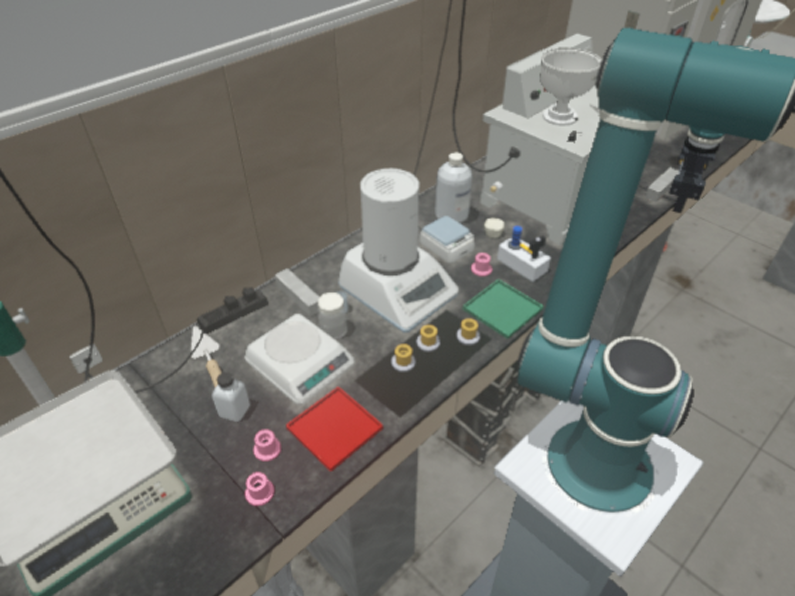

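The top view (796 px wide) shows bushes at (367,336), (404,335) and (440,357), which are positions 2, 3 and 4; position 1 is empty. The stand is at (577,324), with the gauge (blue) at its far end and the screw at its near end. The trays are red at (268,349) and green at (500,356). The pink look-alikes are at (531,297), (211,323) and (181,354). The scene view agrees. Next I'll measure all of these.

```bash
cat >> h.py <<'E'
def masks(c):
    hsv=cv2.cvtColor(c["image"],cv2.COLOR_RGB2HSV); H,S,V=[hsv[...,i].astype(int) for i in range(3)]
    P=cloud(c); x,y,z=P[...,0],P[...,1],P[...,2]
    ws=(x>.28)&(x<.75)&(y<.5)&(y>-.55)&(z<.2)&(z>-.02)
    return dict(brass=ws&(H>10)&(H<28)&(S>110)&(V>60)&(y>-.2), yellow=ws&(H>18)&(H<35)&(S>110)&(V>60)&(y<-.25),
      blue=ws&(H>100)&(H<125)&(S>150)&(y<-.2)&(z>.03), red=ws&((H<8)|(H>172))&(S>180), green=ws&(H>60)&(H<90)&(S>90)&(x<.55)&(z<.03)),P
def tri(a,pa,b,pb):
    oa,da,_=ray(a,*pa); ob,db,_=ray(b,*pb)
    M=np.stack([da,-db],1); s=np.linalg.lstsq(M,ob-oa,rcond=None)[0]
    return (oa+s[0]*da+ob+s[1]*db)/2, np.linalg.norm(oa+s[0]*da-ob-s[1]*db)
E
python3 - <<'E'
from h import *
for n in("top","scene"):
    c=bot.camera(n); m,P=masks(c); print("==",n)
    for k,a in m.items():
        N,l,s,ce=cv2.connectedComponentsWithStats(a.astype(np.uint8))
        for i in range(1,N):
            if s[i,4]<10: continue
            p=P[l==i]; print(k,s[i,4],ce[i].round(1),"med",np.median(p,0).round(4),"min",p.min(0).round(3),"max",p.max(0).round(3))
            if k in("red","green"): 
                v,u=np.nonzero(l==i); r=cv2.minAreaRect(onz(c,u,v,.012)[:,:2].astype(np.float32)); print("  rect",r)
        
    # stand/mat from depth/height
    x,y,z=P[...,0],P[...,1],P[...,2]
    for nm,a in dict(stand=(abs(z-.05)<.006)&(x>.3)&(x<.62)&(y<-.25)&(y>-.6),).items():
        v,u=np.nonzero(a); r=cv2.minAreaRect(P[a][:,:2].astype(np.float32)); print(nm,a.sum(),r,np.median(P[a],0))
        print(P[a].min(0),P[a].max(0))
    a=(z>.075)&(z<.2)&(x>.3)&(x<.6)&(y<-.25)&(y>-.6); print("high",P[a].round(3)[:40].tolist())
    save(c,n+"1.png",(360,190,460,270) if n=="top" else (320,130,420,220),7)
E
```

```text
== top
brass 51 [284.3 235.5] med [0.4788 0.0069 0.0446] min [ 0.464 -0.01   0.006] max [0.495 0.021 0.054]
brass 73 [258.1 236.4] med [0.4786 0.0939 0.0428] min [0.462 0.077 0.026] max [0.492 0.111 0.052]
brass 54 [310.6 251.7] med [ 0.4234 -0.081   0.0448] min [ 0.41  -0.098  0.008] max [ 0.44  -0.065  0.051]
yellow 39 [408.8 228.2] med [ 0.4975 -0.4044  0.0625] min [ 0.473 -0.413  0.051] max [ 0.518 -0.383  0.11 ]
blue 43 [410.4 216.5] med [ 0.5332 -0.3969  0.1085] min [ 0.524 -0.413  0.086] max [ 0.541 -0.391  0.116]
red 1885 [188.6 245.2] med [0.4527 0.334  0.0033] min [ 0.38   0.258 -0.006] max [0.527 0.406 0.022]
  rect ((0.45315617322921753, 0.3322620689868927), (0.14606328308582306, 0.14657510817050934), 0.5137395262718201)
green 1960 [351.1 250.8] med [ 0.4248 -0.2226  0.0035] min [ 0.349 -0.3   -0.008] max [ 0.503 -0.145  0.02 ]
  rect ((0.4267002046108246, -0.2212132215499878), (0.15265992283821106, 0.1520412117242813), 89.21050262451172)
stand 623 ((0.5196446180343628, -0.440751850605011), (0.16459454596042633, 0.29614928364753723), 7.790982246398926) [ 0.50114467 -0.396
[... 2485 characters left out ...]
-0.554, 0.196], [0.599, -0.548, 0.184], [0.594, -0.547, 0.187], [0.589, -0.546, 0.189], [0.585, -0.546, 0.191], [0.583, -0.55, 0.19], [0.579, -0.551, 0.192], [0.574, -0.551, 0.194], [0.564, -0.549, 0.199], [0.594, -0.541, 0.185], [0.595, -0.55, 0.18], [0.591, -0.55, 0.182], [0.586, -0.549, 0.185], [0.582, -0.551, 0.186], [0.575, -0.546, 0.191], [0.573, -0.55, 0.191], [0.568, -0.55, 0.192], [0.56, -0.543, 0.199], [0.558, -0.548, 0.198], [0.599, -0.55, 0.174], [0.592, -0.546, 0.179], [0.588, -0.547, 0.18], [0.584, -0.547, 0.182], [0.578, -0.544, 0.186], [0.577, -0.55, 0.184], [0.573, -0.551, 0.185], [0.565, -0.546, 0.191], [0.562, -0.549, 0.191], [0.559, -0.551, 0.191], [0.554, -0.549, 0.195]]
```

View pics/top1.png

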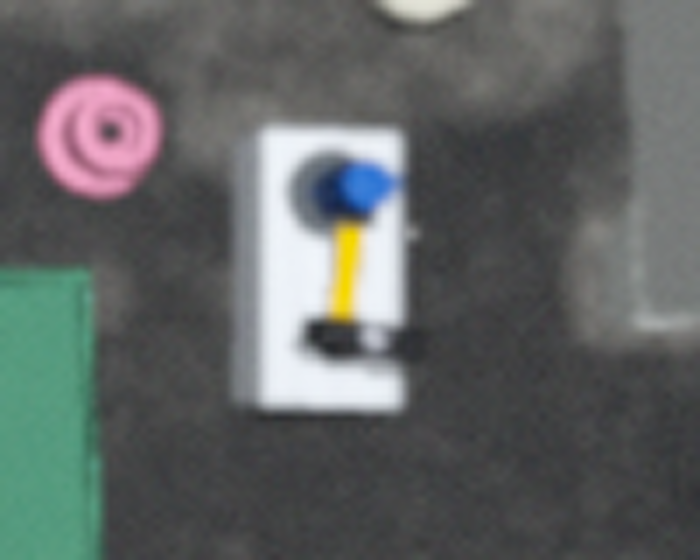

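View pics/scene1.png

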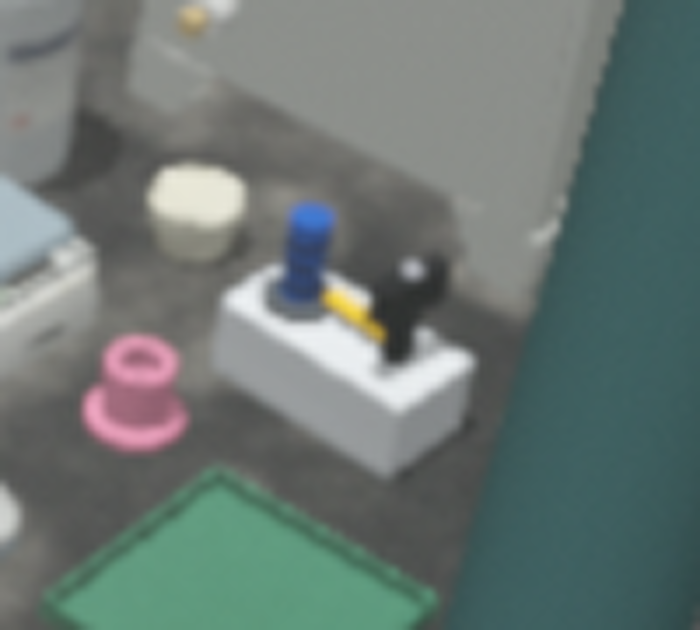

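The stand block's top spans (262,125) to (405,410) in the top crop. The handle top is at about (365,185), and the grip bar runs from (305,335) to (420,342) with the dog pointing at the gauge. I'll cast these onto planes.

```bash
python3 - <<'E'
from h import *
c=bot.camera("top"); s=bot.camera("scene")
q=lambda u,v:(360+(u-3)/7.,190+(v-3)/7.)
q2=lambda u,v:(320+(u-3)/7.,130+(v-3)/7.)
for n,p,z in [("cor",(262,125),.05),("cor",(405,125),.05),("cor",(405,410),.05),("cor",(262,410),.05),("handle",(367,185),.111),("barL",(305,332),.112),("barR",(422,342),.112),("hub",(374,338),.112)]:
    print(n,onz(c,*q(*p),z).round(4))
for n,p,z in [("handle",(312,217),.111),("hub",(413,270),.112),("cor",(220,300),.05),("cor",(395,412),.05),("cor",(474,358),.05)]:
    print("scene",n,onz(s,*q2(*p),z).round(4))
# bush tops: brass ring at z=.048 
for cc in (c,s):
    m,P=masks(cc); a=m["brass"]&(P[...,2]>.036)
    N,l,st,ce=cv2.connectedComponentsWithStats(m["brass"].astype(np.uint8))
    for i in range(1,N):
        v,u=np.nonzero((l==i)); 
        if len(u)<20: continue
        X=onz(cc,u,v,.044); print("bush",(X.min(0)+X.max(0)).round(4)/2,X.mean(0).round(4), np.ptp(X,0).round(3))
im=np.hstack([cv2.resize(k["image"][b[1]:b[3],b[0]:b[2],::-1],(395,395),interpolation=cv2.INTER_CUBIC) for k,b in((c,(240,205,330,275)),(s,(265,200,355,270)))])
cv2.imwrite("pics/bush2.png",im)
E
```

```text
cor [ 0.5675 -0.3727  0.05  ]
cor [ 0.5665 -0.441   0.05  ]
cor [ 0.4311 -0.4338  0.05  ]
cor [ 0.432  -0.3663  0.05  ]
handle [ 0.5333 -0.4016  0.111 ]
barL [ 0.4669 -0.3697  0.112 ]
barR [ 0.4617 -0.4224  0.112 ]
hub [ 0.4637 -0.4008  0.112 ]
scene handle [ 0.5369 -0.4038  0.111 ]
scene hub [ 0.4681 -0.4032  0.112 ]
scene cor [ 0.5698 -0.3743  0.05  ]
scene cor [ 0.4404 -0.3649  0.05  ]
scene cor [ 0.4369 -0.4341  0.05  ]
bush [0.4793  0.00555 0.044  ] [0.4799 0.0064 0.044 ] [0.03 0.03 0.  ]
bush [0.47725 0.0941  0.044  ] [0.4779 0.0941 0.044 ] [0.03  0.033 0.   ]
bush [ 0.42495 -0.0816   0.044  ] [ 0.4242 -0.0811  0.044 ] [0.03  0.033 0.   ]
bush [ 0.4242  -0.07255  0.044  ] [ 0.423  -0.0732  0.044 ] [0.052 0.058 0.   ]
bush [0.4771 0.0124 0.044 ] [0.4785 0.0125 0.044 ] [0.053 0.058 0.   ]
bush [0.47585 0.10185 0.044  ] [0.4766 0.1014 0.044 ] [0.052 0.054 0.   ]
```

View pics/bush2.png

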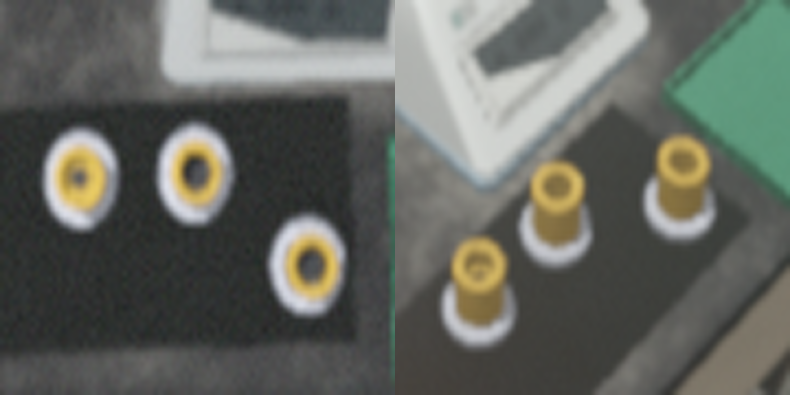

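```bash
cat >> h.py <<'E'
def go(*tg, yaw=None):
    "world targets -> tool-frame shifts in mm, and roll to reach yaw"
    o=bot.get_obs(); p=o["eef_pos"]; ps=o["ee_rot"][2]
    X=np.array([np.cos(ps),np.sin(ps)]); Y=np.array([np.sin(ps),-np.cos(ps)])
    for t in tg:
        d=np.array(t)-p; print(t,"->",(np.array([d[:2]@X,d[:2]@Y,-d[2]])*1000).round(1))
    if yaw is not None: print("roll",round((ps-yaw+np.pi/2)%np.pi-np.pi/2,3), "yaw now",round(ps,3))
E
python3 - <<'E'
from h import *
go((.25,-.45,.25),(.466,-.402,.22),(.466,-.402,.095),yaw=1.48)
c=bot.camera("top"); s=bot.camera("scene")
for a,b in (((80,178),(84,264)),((197,173),(162,187)),((311,265),(288,160))):
    print(onz(c,240+a[0]/4.39,205+a[1]/5.64,.048).round(4),onz(s,265+b[0]/4.39,200+b[1]/5.64,.048).round(4))
E
```

```text
(0.25, -0.45, 0.25) -> [  85.7 -167.2   -0.8]
(0.466, -0.402, 0.22) -> [ 305.4 -140.4   29.2]
(0.466, -0.402, 0.095) -> [ 305.4 -140.4  154.2]
roll -1.14 yaw now 0.34
[0.4769 0.0932 0.048 ] [0.4799 0.0963 0.048 ]
[0.4785 0.0044 0.048 ] [0.4809 0.0083 0.048 ]
[ 0.4234 -0.0808  0.048 ] [ 0.4259 -0.0796  0.048 ]
```

Request:
step_arm([
  {"translation":[30,-55,0],"roll":0},
  {"translation":[60,-110,0],"roll":-0.1},
  {"translation":[86,-167,0],"roll":-0.25},
  {"translation":[140,-160,5],"roll":-0.4},
  {"translation":[195,-155,10],"roll":-0.55},
  {"translation":[250,-148,20],"roll":-0.7},
  {"translation":[305,-140,30],"roll":-0.85},
  {"translation":[305,-140,30],"roll":-1.0},
  {"translation":[305,-140,30],"roll":-1.14},
  {"translation":[305,-140,30],"roll":-1.14},
  {"translation":[305,-140,30],"roll":-1.14},
  {"translation":[305,-140,30],"roll":-1.14},
], claw=36)

```text
time_s: 1.9
eef_pos: [0.4657, -0.4029, 0.2199]
ee_rot: [3.141, 0.0, 1.478]
contact_force: [0.1, -0.4, 0.3]
gripper_width: 0.0358
```

```bash
python3 - <<'E'
from h import *
go((.466,-.402,.095))
s=bot.camera("scene"); c=bot.camera("top")
im=np.hstack([cv2.resize(k["image"][b[1]:b[3],b[0]:b[2],::-1],(395,395),interpolation=cv2.INTER_CUBIC) for k,b in((c,(370,190,440,260)),(s,(330,110,420,200)))])
cv2.imwrite("pics/pre.png",im); o=bot.get_obs(); print(o["eef_pos"],o["ee_rot"],o["joint_pos"],o["contact_force"])
E
```

```text
(0.466, -0.402, 0.095) -> [  0.9   0.2 124.9]
[ 0.4656976  -0.40290426  0.21983878] [3.14140854e+00 1.25909770e-04 1.47865398e+00] [-7.53685060e-01  1.73179210e-01  1.76946993e+00  1.47686886e-05
  1.19872089e+00 -6.61548090e-01] [-0.02910534 -0.72159252 -0.58775792]
```

View pics/pre.png

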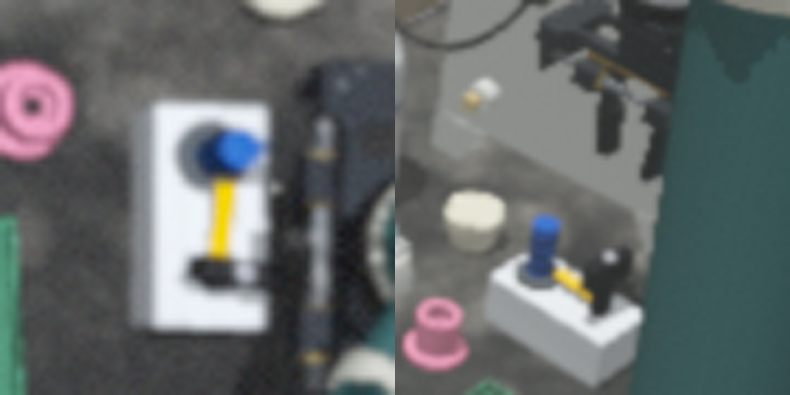

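The gripper is above the screw with open space on both sides of the bar. The bar and gauge are unchanged from the first view, so I'm descending.

Request:
step_arm([
  {"translation":[1,0,40],"roll":0},
  {"translation":[1,0,80],"roll":0},
  {"translation":[1,0,105],"roll":0},
  {"translation":[1,0,125],"roll":0},
  {"translation":[1,0,127],"roll":0},
  {"translation":[1,0,127],"roll":0},
])

```text
time_s: 2.75
eef_pos: [0.4665, -0.4023, 0.0935]
ee_rot: [3.141, 0.001, 1.48]
contact_force: [-0.8, -0.2, 0.6]
gripper_width: 0.0361
```

Request:
step_arm([
  {"translation":[0,0,0],"roll":0},
  {"translation":[0,0,0],"roll":0},
  {"translation":[0,0,0],"roll":0},
  {"translation":[0,0,0],"roll":0},
  {"translation":[0,0,0],"roll":0},
  {"translation":[0,0,0],"roll":0},
], claw=5)

```text
time_s: 3.5
eef_pos: [0.4648, -0.4023, 0.094]
ee_rot: [-3.14, 0.001, 1.48]
contact_force: [-5.2, 0.7, 5.1]
gripper_width: 0.0182
```

Request:
step_arm([
  {"translation":[0,0,0],"roll":0},
  {"translation":[0,0,0],"roll":0.1},
  {"translation":[0,0,-0.4],"roll":0.25},
  {"translation":[0,0,-0.6],"roll":0.4},
  {"translation":[0,0,-0.9],"roll":0.55},
  {"translation":[0,0,-1.1],"roll":0.7},
  {"translation":[0,0,-1.4],"roll":0.85},
  {"translation":[0,0,-1.6],"roll":1.0},
  {"translation":[0,0,-1.8],"roll":1.15},
  {"translation":[0,0,-2.1],"roll":1.3},
  {"translation":[0,0,-2.3],"roll":1.45},
  {"translation":[0,0,-2.6],"roll":1.6},
  {"translation":[0,0,-2.8],"roll":1.75},
  {"translation":[0,0,-3],"roll":1.9},
  {"translation":[0,0,-3.2],"roll":2.05},
  {"translation":[0,0,-3.2],"roll":2.1},
  {"translation":[0,0,-3.2],"roll":2.1},
])

```text
time_s: 5.62
eef_pos: [0.4634, -0.3993, 0.097]
ee_rot: [-3.141, 0.008, -0.62]
contact_force: [-9.2, 9.7, 11.7]
gripper_width: 0.0184
```

Request:
step_arm([
  {"translation":[0,0,0],"roll":0},
  {"translation":[0,0,0],"roll":0},
  {"translation":[0,0,0],"roll":0},
  {"translation":[0,0,-30],"roll":0},
  {"translation":[0,0,-80],"roll":0},
  {"translation":[0,0,-120],"roll":0},
  {"translation":[0,0,-120],"roll":-0.15},
  {"translation":[0,0,-120],"roll":-0.3},
  {"translation":[0,0,-120],"roll":-0.45},
  {"translation":[0,0,-120],"roll":-0.62},
  {"translation":[0,0,-120],"roll":-0.62},
  {"translation":[0,0,-120],"roll":-0.62},
], claw=40)

```text
time_s: 7.12
eef_pos: [0.466, -0.4018, 0.2158]
ee_rot: [-3.142, 0.0, -0.003]
contact_force: [-0.3, -0.4, -0.2]
gripper_width: 0.0405
```

```bash
python3 - <<'E'
from h import *
s=bot.camera("scene"); c=bot.camera("top")
im=np.hstack([cv2.resize(k["image"][b[1]:b[3],b[0]:b[2],::-1],(395,395),interpolation=cv2.INTER_CUBIC) for k,b in((c,(370,190,440,260)),(s,(330,110,420,200)))])
cv2.imwrite("pics/gau.png",im)
go((.534,-.403,.2),(.534,-.403,.087),yaw=0)
for k in (c,s):
    m,P=masks(k); v,u=np.nonzero(m["blue"]); print(onz(k,u,v,.105).mean(0), P[m["blue"]].max(0),m["blue"].sum())
E
```

```text
(0.534, -0.403, 0.2) -> [68.   1.1 15.9]
(0.534, -0.403, 0.087) -> [ 68.    1.1 128.9]
roll -0.002 yaw now -0.002
[ 0.53214099 -0.39750831  0.105     ] [ 0.54033091 -0.39084314  0.11643537] 46
[ 0.53883288 -0.40635824  0.105     ] [ 0.5446856  -0.38988764  0.1174593 ] 16
```

View pics/gau.png

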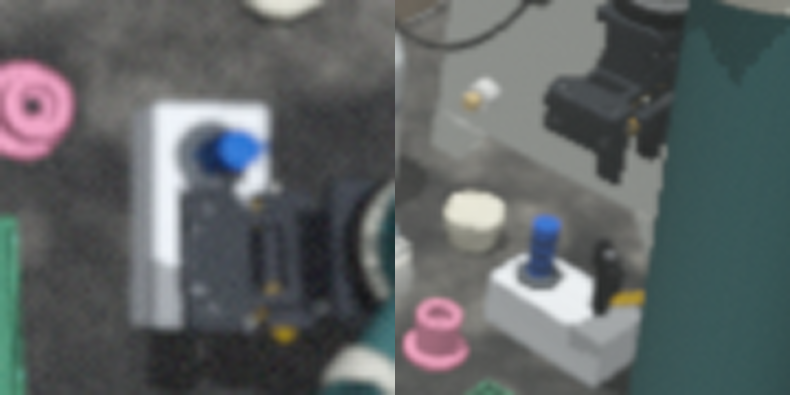

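The dog now points well away from the gauge and the collar is free. Next I'll grasp the handle.

Request:
step_arm([
  {"translation":[50,0,0],"roll":0},
  {"translation":[69,0,20],"roll":0},
  {"translation":[69,0,70],"roll":0},
  {"translation":[69,0,110],"roll":0},
  {"translation":[69,0,128],"roll":0},
  {"translation":[69,0,128],"roll":0},
  {"translation":[69,0,128],"roll":0},
], claw=60)

```text
time_s: 8.1
eef_pos: [0.5361, -0.4028, 0.09]
ee_rot: [3.139, -0.003, -0.001]
contact_force: [-0.3, -1.1, 0.5]
gripper_width: 0.06
```

Request:
step_arm([
  {"translation":[0,0,0],"roll":0},
  {"translation":[0,0,0],"roll":0},
  {"translation":[0,0,0],"roll":0},
  {"translation":[0,0,0],"roll":0},
  {"translation":[0,0,0],"roll":0},
  {"translation":[0,0,0],"roll":0},
  {"translation":[0,0,0],"roll":0},
], claw=15)

```text
time_s: 8.98
eef_pos: [0.5351, -0.402, 0.0882]
ee_rot: [3.141, -0.0, -0.0]
contact_force: [0.4, -0.8, 3.2]
gripper_width: 0.023
```

Request:
step_arm([
  {"translation":[0,0,-30],"roll":0},
  {"translation":[0,0,-80],"roll":0},
  {"translation":[0,0,-120],"roll":0},
  {"translation":[-30,-40,-130],"roll":0},
  {"translation":[-60,-90,-130],"roll":0},
  {"translation":[-90,-140,-130],"roll":0},
  {"translation":[-100,-200,-130],"roll":0},
  {"translation":[-100,-260,-130],"roll":0},
  {"translation":[-100,-320,-130],"roll":0},
  {"translation":[-90,-380,-130],"roll":0},
  {"translation":[-75,-440,-120],"roll":0},
  {"translation":[-57,-497,-100],"roll":0},
  {"translation":[-57,-497,-75],"roll":0},
  {"translation":[-57,-497,-75],"roll":0},
  {"translation":[-57,-497,-75],"roll":0},
])

```text
time_s: 10.85
eef_pos: [0.4779, 0.0948, 0.1631]
ee_rot: [3.142, 0.0, -0.001]
contact_force: [0.5, -0.1, -0.1]
gripper_width: 0.0232
```

```bash
python3 - <<'E'
from h import *
s=bot.camera("scene"); c=bot.camera("top")
im=np.hstack([cv2.resize(k["image"][b[1]:b[3],b[0]:b[2],::-1],(395,560),interpolation=cv2.INTER_CUBIC) for k,b in((c,(230,190,300,290)),(s,(255,180,325,280)))])
cv2.imwrite("pics/b2.png",im)
o=bot.get_obs();print(o["eef_pos"],o["gripper_width"])
for n,k in (("top",c),("scene",s)):
    m,P=masks(k); N,l,st,ce=cv2.connectedComponentsWithStats(m["brass"].astype(np.uint8))
    for i in range(1,N):
        if st[i,4]>15: print(n,ce[i].round(1),st[i],)
    print(proj(k,o["eef_pos"]-[0,0,.072]).round(1),proj(k,(.478,.095,.048)).round(1))
E
```

```text
[0.47867901 0.09459136 0.16398767] 0.023164077333248535
top [310.7 251.9] [305 247  12  10  62]
[257.1 235.6] [257.7 236.2]
scene [330.  230.7] [325 224  12  15 131]
scene [301.6 235.2] [296 229  12  14 131]
scene [283.7 249.1] [278 242  12  15 137]
[284.8 237.8] [284.8 246.9]
```

View pics/b2.png

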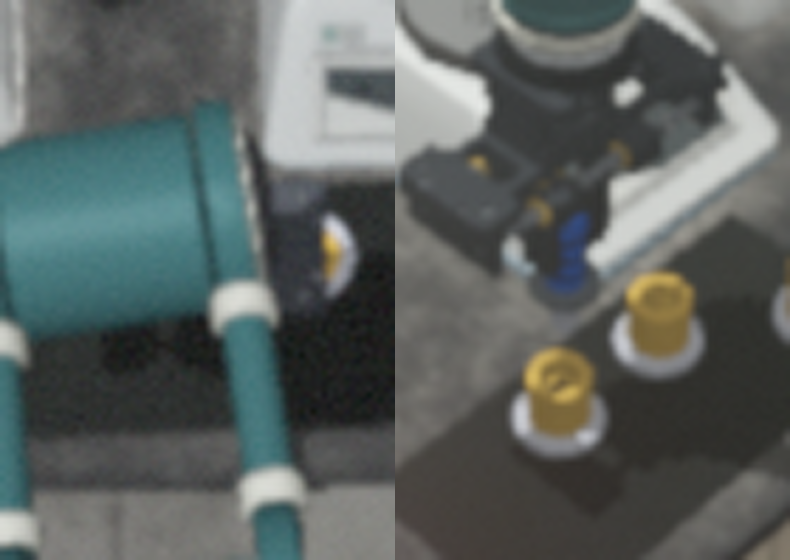

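In the scene view the bush 2 rim is at (560,376) in the crop and the gauge collar at (565,285), which is within about 2 mm of the target. I'll shift slightly towards +x+y and lower it.

Request:
step_arm([
  {"translation":[0,-1.5,20],"roll":0},
  {"translation":[0,-1.5,35],"roll":0},
  {"translation":[0,-1.5,40],"roll":0},
  {"translation":[0,-1.5,44],"roll":0},
  {"translation":[0,-1.5,48],"roll":0},
  {"translation":[0,-1.5,52],"roll":0},
  {"translation":[0,-1.5,55],"roll":0},
  {"translation":[0,-1.5,57],"roll":0},
  {"translation":[0,-1.5,57],"roll":0},
])

```text
time_s: 12.08
eef_pos: [0.478, 0.0968, 0.1058]
ee_rot: [3.142, 0.0, -0.0]
contact_force: [0.4, 1.7, -1.3]
gripper_width: 0.023
```

Request:
step_arm([
  {"translation":[0,0,1],"roll":0},
  {"translation":[0,0,2],"roll":0},
  {"translation":[0,0,3],"roll":0},
  {"translation":[0,0,4],"roll":0},
  {"translation":[0,0,5],"roll":0},
  {"translation":[0,0,5],"roll":0},
  {"translation":[0,0,5],"roll":0},
])

```text
time_s: 12.95
eef_pos: [0.4803, 0.0969, 0.1041]
ee_rot: [-3.141, -0.004, -0.0]
contact_force: [-2.4, -1.6, 14.8]
gripper_width: 0.0231
```

It stops at tip height 32 mm (16 mm deep) with 15 N, so bush 2 is faulty. On to bush 3.

Request:
step_arm([
  {"translation":[0,0,-15],"roll":0},
  {"translation":[0,0,-50],"roll":0},
  {"translation":[1,20,-62],"roll":0},
  {"translation":[1,60,-62],"roll":0},
  {"translation":[1,88.5,-50],"roll":0},
  {"translation":[1,88.5,-30],"roll":0},
  {"translation":[1,88.5,-28],"roll":0},
  {"translation":[1,88.5,-28],"roll":0},
  {"translation":[1,88.5,-28],"roll":0},
])

```text
time_s: 14.08
eef_pos: [0.4797, 0.0086, 0.1298]
ee_rot: [3.142, -0.001, 0.0]
contact_force: [1.1, -0.9, -1.4]
gripper_width: 0.023
```

```bash
python3 - <<'E'
from h import *
s=bot.camera("scene"); c=bot.camera("top")
save(s,"b3.png",(265,180,365,270),6)
o=bot.get_obs();print(o["eef_pos"],o["contact_force"])
print(proj(s,o["eef_pos"]-[0,0,.072]).round(1),proj(s,(.4795,.006,.048)).round(1))
for n,k in (("top",c),("scene",s)):
    m,P=masks(k); N,l,st,ce=cv2.connectedComponentsWithStats(m["brass"].astype(np.uint8))
    for i in range(1,N):
        if st[i,4]>15: print(n,ce[i].round(1),st[i],)
E
```

```text
[0.47964362 0.00855862 0.12969862] [-0.4707481   1.11389007 -1.72762773]
[302.2 231.4] [302.6 233. ]
scene [329.9 231. ] [325 225  12  14 128]
scene [301.3 236.4] [296 230  12  13 101]
scene [283.8 248.9] [278 242  12  15 139]
```

View pics/b3.png

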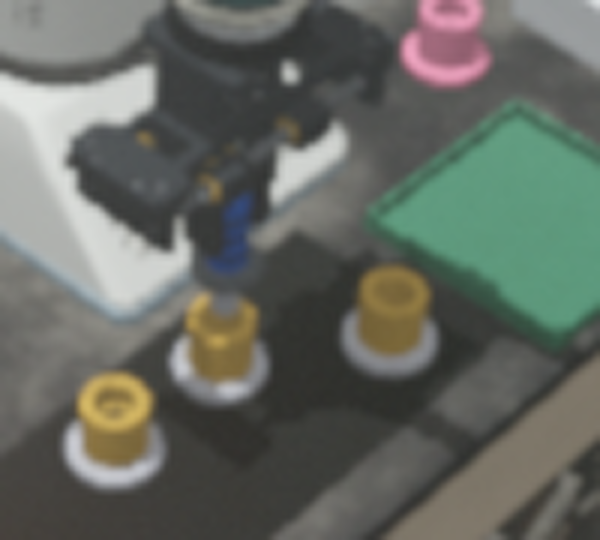

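The pin is right over bush 3's bore: pin at (225,300), rim centre at about (222,318). Lowering.

Request:
step_arm([
  {"translation":[0,0,5],"roll":0},
  {"translation":[0,0,9],"roll":0},
  {"translation":[0,0,13],"roll":0},
  {"translation":[0,0,17],"roll":0},
  {"translation":[0,0,21],"roll":0},
  {"translation":[0,0,24],"roll":0},
  {"translation":[0,0,26],"roll":0},
  {"translation":[0,0,28],"roll":0},
  {"translation":[0,0,30],"roll":0},
  {"translation":[0,0,31],"roll":0},
  {"translation":[0,0,31],"roll":0},
])

```text
time_s: 15.55
eef_pos: [0.479, 0.0082, 0.0979]
ee_rot: [3.142, 0.0, -0.0]
contact_force: [-0.2, 0.2, -1.2]
gripper_width: 0.0231
```

Request:
step_arm([
  {"translation":[0,0,3],"roll":0},
  {"translation":[0,0,6],"roll":0},
  {"translation":[0,0,9],"roll":0},
  {"translation":[0,0,11],"roll":0},
  {"translation":[0,0,13],"roll":0},
  {"translation":[0,0,14],"roll":0},
  {"translation":[0,0,14],"roll":0},
])

```text
time_s: 16.42
eef_pos: [0.4797, 0.0082, 0.0863]
ee_rot: [3.142, -0.0, -0.0]
contact_force: [-6.2, -0.3, 15.1]
gripper_width: 0.0231
```

Bush 3 takes the gauge to the collar (15 N at tip height 14 mm), so it is sound. On to bush 4.

Request:
step_arm([
  {"translation":[0,0,-30],"roll":0},
  {"translation":[0,0,-75],"roll":0},
  {"translation":[-15,25,-80],"roll":0},
  {"translation":[-40,65,-80],"roll":0},
  {"translation":[-55,87,-65],"roll":0},
  {"translation":[-55,87,-47],"roll":0},
  {"translation":[-55,87,-47],"roll":0},
  {"translation":[-55,87,-47],"roll":0},
])

```text
time_s: 17.42
eef_pos: [0.4245, -0.0787, 0.1314]
ee_rot: [3.142, -0.001, 0.0]
contact_force: [0.1, -0.9, -1.7]
gripper_width: 0.0231
```

```bash
python3 - <<'E'
from h import *
s=bot.camera("scene"); c=bot.camera("top")
save(s,"b4.png",(275,180,375,270),6)
o=bot.get_obs();print(o["eef_pos"],o["contact_force"])
for n,k in (("top",c),("scene",s)):
    m,P=masks(k); N,l,st,ce=cv2.connectedComponentsWithStats(m["brass"].astype(np.uint8))
    for i in range(1,N):
        if st[i,4]>15: print(n,ce[i].round(1),st[i],)
E
```

```text
[ 0.424874   -0.07864878  0.1317424 ] [ 0.8037374   0.73421769 -1.32243917]
top [284.3 235.8] [280 231  10  10  53]
top [258.1 236.4] [253 232  11  10  74]
scene [329.7 231.5] [325 225  11  13 104]
scene [301.9 235.2] [296 229  12  14 128]
scene [283.8 249. ] [278 242  12  15 137]
```

View pics/b4.png

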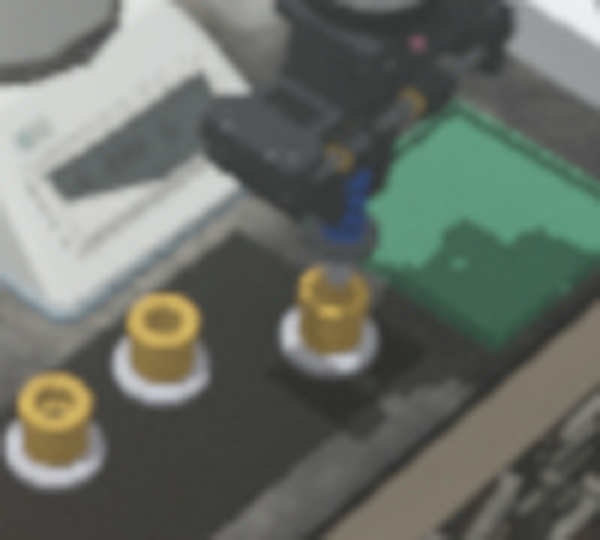

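The pin is at (340,272) and bush 4's rim at (334,290). I'll nudge +1 mm in x and y and lower it.

Request:
step_arm([
  {"translation":[1,-1,6],"roll":0},
  {"translation":[1,-1,10],"roll":0},
  {"translation":[1,-1,14],"roll":0},
  {"translation":[1,-1,18],"roll":0},
  {"translation":[1,-1,22],"roll":0},
  {"translation":[1,-1,24],"roll":0},
  {"translation":[1,-1,26],"roll":0},
  {"translation":[1,-1,28],"roll":0},
  {"translation":[1,-1,30],"roll":0},
  {"translation":[1,-1,32],"roll":0},
  {"translation":[1,-1,32],"roll":0},
])

```text
time_s: 18.9
eef_pos: [0.4249, -0.0777, 0.0987]
ee_rot: [-3.142, 0.0, -0.0]
contact_force: [-0.2, -0.0, -1.5]
gripper_width: 0.0233
```

Request:
step_arm([
  {"translation":[0,0,3],"roll":0},
  {"translation":[0,0,6],"roll":0},
  {"translation":[0,0,9],"roll":0},
  {"translation":[0,0,11],"roll":0},
  {"translation":[0,0,13],"roll":0},
  {"translation":[0,0,15],"roll":0},
  {"translation":[0,0,15],"roll":0},
])

```text
time_s: 19.77
eef_pos: [0.4258, -0.0779, 0.0863]
ee_rot: [3.142, -0.0, -0.0]
contact_force: [-6.7, 2.3, 16.8]
gripper_width: 0.0228
```

Bush 4 also takes the gauge to the collar, so it is sound. Returning the gauge to the pocket.

Request:
step_arm([
  {"translation":[0,0,-40],"roll":0},
  {"translation":[0,0,-90],"roll":0},
  {"translation":[0,0,-140],"roll":0},
  {"translation":[10,50,-140],"roll":0},
  {"translation":[20,110,-140],"roll":0},
  {"translation":[35,165,-140],"roll":0},
  {"translation":[55,220,-140],"roll":0},
  {"translation":[80,270,-140],"roll":0},
  {"translation":[110,325,-140],"roll":0},
  {"translation":[110,325,-100],"roll":0},
  {"translation":[110,325,-60],"roll":0},
  {"translation":[110,325,-60],"roll":0},
  {"translation":[110,325,-60],"roll":0},
])

```text
time_s: 21.4
eef_pos: [0.5356, -0.4031, 0.145]
ee_rot: [3.141, -0.001, -0.0]
contact_force: [-0.6, 0.1, -1.2]
gripper_width: 0.0234
```

```bash
python3 - <<'E'
from h import *
s=bot.camera("scene"); save(s,"ret.png",(320,110,420,200),6)
o=bot.get_obs();print(o["eef_pos"],o["contact_force"]); go((.535,-.4025,.15),(.535,-.4025,.0885))
E
```

```text
[ 0.53608806 -0.40348636  0.14615515] [-0.13108887  0.14984267 -1.07777846]
(0.535, -0.4025, 0.15) -> [-1.1 -1.  -3.8]
(0.535, -0.4025, 0.0885) -> [-1.1 -1.  57.7]
```

View pics/ret.png

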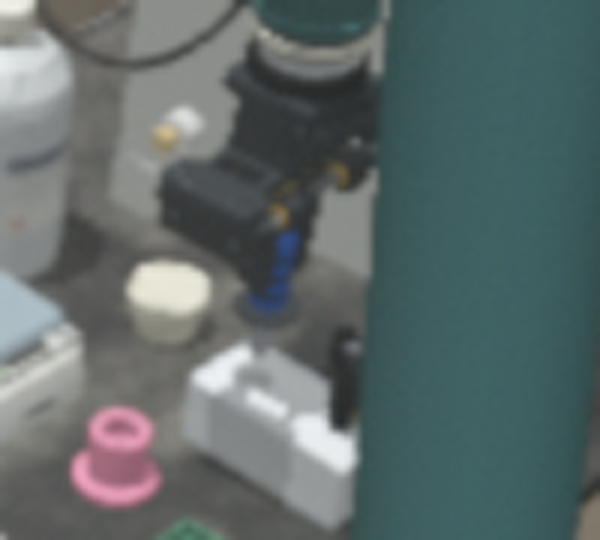

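The gauge hangs with its pin at (260,342), above the dark pocket mouth at about (255,370). It leans slightly, but the aim is good. Lowering slowly.

Request:
step_arm([
  {"translation":[-0.5,-0.5,10],"roll":0},
  {"translation":[-0.5,-0.5,18],"roll":0},
  {"translation":[-0.5,-0.5,24],"roll":0},
  {"translation":[-0.5,-0.5,29],"roll":0},
  {"translation":[-0.5,-0.5,33],"roll":0},
  {"translation":[-0.5,-0.5,36],"roll":0},
  {"translation":[-0.5,-0.5,38],"roll":0},
  {"translation":[-0.5,-0.5,38],"roll":0},
])

```text
time_s: 22.45
eef_pos: [0.5344, -0.4022, 0.1058]
ee_rot: [-3.141, 0.0, -0.0]
contact_force: [-0.3, -0.3, -2.3]
gripper_width: 0.0235
```

Request:
step_arm([
  {"translation":[0,0,4],"roll":0},
  {"translation":[0,0,8],"roll":0},
  {"translation":[0,0,12],"roll":0},
  {"translation":[0,0,15],"roll":0},
  {"translation":[0,0,17],"roll":0},
  {"translation":[0,0,18],"roll":0},
  {"translation":[0,0,18],"roll":0},
])

```text
time_s: 23.32
eef_pos: [0.5345, -0.4023, 0.0883]
ee_rot: [3.142, -0.0, -0.0]
contact_force: [-1.4, 1.1, 1.6]
gripper_width: 0.023
```

Request:
step_arm([
  {"translation":[0,0,0],"roll":0},
  {"translation":[0,0,0],"roll":0},
  {"translation":[0,0,0],"roll":0},
  {"translation":[0,0,0],"roll":0},
  {"translation":[0,0,-20],"roll":0},
  {"translation":[0,0,-60],"roll":0},
  {"translation":[0,0,-110],"roll":0},
  {"translation":[-40,-40,-120],"roll":0},
  {"translation":[-80,-95,-120],"roll":0},
  {"translation":[-110,-150,-120],"roll":0},
  {"translation":[-110,-150,-120],"roll":0},
], claw=64)

```text
time_s: 24.7
eef_pos: [0.4221, -0.2492, 0.2085]
ee_rot: [-3.141, 0.0, 0.002]
contact_force: [0.1, -0.2, 0.1]
gripper_width: 0.0638
```

```bash
cat > look.py <<'E'
from h import *
s=bot.camera("scene"); c=bot.camera("top"); print("t",bot.get_obs()["time_s"])
for n,k in (("top",c),("scene",s)):
    m,P=masks(k); N,l,st,ce=cv2.connectedComponentsWithStats(m["brass"].astype(np.uint8))
    for i in range(1,N):
        if st[i,4]>15: print(n,ce[i].round(1),st[i],onz(k,*ce[i],.046).round(4))
    if m["blue"].any():
        v,u=np.nonzero(m["blue"]); print(n,"blue",u.mean().round(1),v.mean().round(1),P[m["blue"]].max(0).round(3))
E
cat > x.py <<'E'
from look import *
P=cloud(c)
for x0 in (.50,.52,.54,.56,.58):
    print(x0,[round(float(np.percentile(q,90)),3) if len(q:=P[(abs(P[...,0]-x0)<.01)&(abs(P[...,1]-y0)<.02)][:,2]) else None for y0 in np.arange(-.2,.25,.04)])
im=np.hstack([cv2.resize(k["image"][b[1]:b[3],b[0]:b[2],::-1],(395,395),interpolation=cv2.INTER_CUBIC) for k,b in((c,(370,190,440,260)),(s,(330,110,420,200)))])
cv2.imwrite("pics/ret2.png",im)
go((.4245,-.079,.13),(.4245,-.079,.03),yaw=0)
E
python3 x.py
```

```text
t 24.8
top [287.1 228.1] [282 223  11  11  61] [ 0.5037 -0.0035  0.046 ]
top [258.1 236.4] [253 232  11  10  70] [0.4775 0.0937 0.046 ]
top [310.3 251.9] [305 247  11  10  59] [ 0.4237 -0.0792  0.046 ]
top blue 409.7 216.6 [ 0.541 -0.389  0.118]
scene [298.5 230.4] [294 225  11  12 109] [0.4994 0.0057 0.046 ]
scene [330.1 230.7] [325 225  12  13 124] [ 0.4208 -0.0713  0.046 ]
scene [283.7 249. ] [278 242  12  15 136] [0.4754 0.1028 0.046 ]
0.5 [0.014, 0.013, 0.005, 0.006, 0.011, 0.049, 0.009, 0.044, 0.014, 0.006, 0.005, 0.005]
0.52 [0.002, 0.002, 0.005, 0.006, 0.009, 0.048, 0.006, 0.005, 0.005, 0.005, 0.005, 0.005]
0.54 [0.003, 0.039, 0.044, 0.043, 0.042, 0.039, 0.032, 0.002, 0.002, 0.003, 0.003, 0.005]
0.56 [0.003, 0.059, 0.062, 0.062, 0.061, 0.061, 0.045, 0.003, 0.003, 0.002, 0.037, 0.037]
0.58 [0.003, 0.076, 0.078, 0.079, 0.077, 0.077, 0.059, 0.003, 0.002, 0.004, 0.051, 0.054]
(0.4245, -0.079, 0.13) -> [  -0.2 -173.1   79.6]
(0.4245, -0.079, 0.03) -> [  -0.2 -173.1  179.6]
roll 0.001 yaw now 0.001
```

View pics/ret2.png

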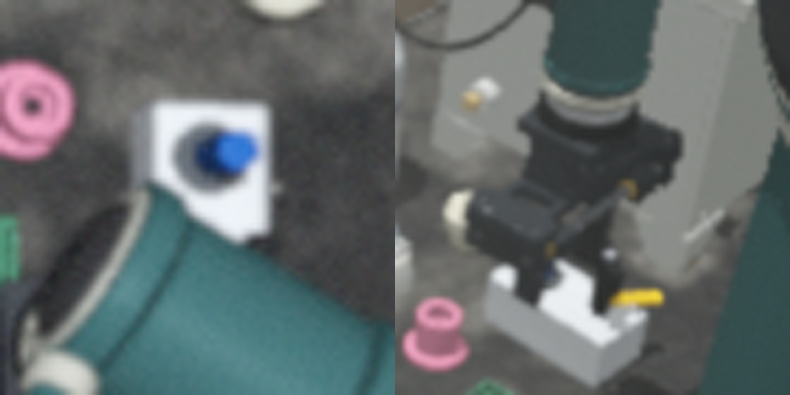

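The gauge stands in the pocket and the dog is aside. Bush 3 has been knocked, to about (0.503, -0.001), and is still upright; bushes 2 and 4 are unmoved. Bush 4 goes first.

Request:
step_arm([
  {"translation":[0,-55,20],"roll":0},
  {"translation":[0,-115,50],"roll":0},
  {"translation":[0,-173,90],"roll":0},
  {"translation":[0,-173,130],"roll":0},
  {"translation":[0,-173,160],"roll":0},
  {"translation":[0,-173,175],"roll":0},
  {"translation":[0,-173,179],"roll":0},
  {"translation":[0,-173,179],"roll":0},
])

```text
time_s: 25.8
eef_pos: [0.4259, -0.08, 0.0298]
ee_rot: [3.141, -0.002, -0.001]
contact_force: [-0.2, 0.2, -0.4]
gripper_width: 0.064
```

Request:
step_arm([
  {"translation":[0,0,0],"roll":0},
  {"translation":[0,0,0],"roll":0},
  {"translation":[0,0,0],"roll":0},
  {"translation":[0,0,0],"roll":0},
  {"translation":[0,0,0],"roll":0},
  {"translation":[0,0,0],"roll":0},
], claw=30)

```text
time_s: 26.55
eef_pos: [0.4251, -0.0794, 0.0296]
ee_rot: [3.141, -0.001, -0.0]
contact_force: [-1.3, 0.7, 6.6]
gripper_width: 0.0392
```

Request:
step_arm([
  {"translation":[0,0,-30],"roll":0},
  {"translation":[0,0,-60],"roll":0},
  {"translation":[-8,40,-60],"roll":0},
  {"translation":[-16,90,-60],"roll":0},
  {"translation":[-24,140,-60],"roll":0},
  {"translation":[-28,170,-60],"roll":0},
  {"translation":[-28,170,-40],"roll":0},
  {"translation":[-28,170,-15],"roll":0},
  {"translation":[-28,170,-5],"roll":0},
  {"translation":[-28,170,-1],"roll":0},
  {"translation":[-28,170,-0.5],"roll":0},
  {"translation":[-28,170,-0.5],"roll":0},
])

```text
time_s: 28.05
eef_pos: [0.3947, -0.2481, 0.0306]
ee_rot: [-3.139, 0.005, 0.001]
contact_force: [-8.8, 3.1, 14.6]
gripper_width: 0.0391
```

Request:
step_arm([
  {"translation":[0,0,0],"roll":0},
  {"translation":[0,0,0],"roll":0},
  {"translation":[0,0,0],"roll":0},
  {"translation":[0,0,0],"roll":0},
  {"translation":[0,0,-20],"roll":0},
  {"translation":[0,0,-70],"roll":0},
  {"translation":[0,0,-120],"roll":0},
  {"translation":[0,0,-140],"roll":0},
  {"translation":[0,0,-140],"roll":0},
], claw=64)

```text
time_s: 29.18
eef_pos: [0.3978, -0.2502, 0.1714]
ee_rot: [3.139, -0.004, -0.0]
contact_force: [-0.2, -0.1, 0.0]
gripper_width: 0.0637
```

```bash
python3 - <<'E'
from look import *
go((.503,-.001,.12),(.503,-.001,.03),yaw=0)
E
```

```text
t 29.275
top [287.1 228.1] [282 223  11  11  59] [ 0.5037 -0.0034  0.046 ]
top [258.  236.3] [253 232  11  10  72] [0.4778 0.0939 0.046 ]
top blue 409.8 216.6 [ 0.541 -0.389  0.117]
scene [298.6 230.4] [294 225  11  12 109] [0.4993 0.0054 0.046 ]
scene [283.8 249. ] [278 242  12  15 137] [0.4753 0.1027 0.046 ]
scene blue 362.5 160.5 [ 0.543 -0.393  0.114]
(0.503, -0.001, 0.12) -> [ 106.9 -247.9   48.5]
(0.503, -0.001, 0.03) -> [ 106.9 -247.9  138.5]
roll -0.0 yaw now -0.0
```

Request:
step_arm([
  {"translation":[10,-55,0],"roll":0},
  {"translation":[30,-110,0],"roll":0},
  {"translation":[55,-160,10],"roll":0},
  {"translation":[80,-205,20],"roll":0},
  {"translation":[106,-248,40],"roll":0},
  {"translation":[106,-248,80],"roll":0},
  {"translation":[106,-248,115],"roll":0},
  {"translation":[106,-248,133],"roll":0},
  {"translation":[106,-248,138],"roll":0},
  {"translation":[106,-248,138],"roll":0},
])

```text
time_s: 30.52
eef_pos: [0.5028, -0.0015, 0.0316]
ee_rot: [-3.142, -0.0, -0.001]
contact_force: [0.3, 0.1, 0.4]
gripper_width: 0.0641
```

Request:
step_arm([
  {"translation":[0,0,0],"roll":0},
  {"translation":[0,0,0],"roll":0},
  {"translation":[0,0,0],"roll":0},
  {"translation":[0,0,0],"roll":0},
  {"translation":[0,0,0],"roll":0},
  {"translation":[0,0,0],"roll":0},
], claw=30)

```text
time_s: 31.28
eef_pos: [0.5034, -0.0015, 0.0324]
ee_rot: [3.141, -0.002, -0.0]
contact_force: [-0.6, -0.3, 5.8]
gripper_width: 0.039
```

Request:
step_arm([
  {"translation":[0,0,-30],"roll":0},
  {"translation":[0,0,-60],"roll":0},
  {"translation":[-10,40,-60],"roll":0},
  {"translation":[-24,90,-60],"roll":0},
  {"translation":[-38,140,-60],"roll":0},
  {"translation":[-48,188,-60],"roll":0},
  {"translation":[-48,188,-40],"roll":0},
  {"translation":[-48,188,-15],"roll":0},
  {"translation":[-48,188,-5],"roll":0},
  {"translation":[-48,188,-2],"roll":0},
  {"translation":[-48,188,-1],"roll":0},
  {"translation":[-48,188,-1],"roll":0},
])

```text
time_s: 32.78
eef_pos: [0.454, -0.1888, 0.0335]
ee_rot: [-3.141, 0.002, 0.001]
contact_force: [-3.1, 1.6, 4.4]
gripper_width: 0.039
```

Request:
step_arm([
  {"translation":[0,0,0],"roll":0},
  {"translation":[0,0,0],"roll":0},
  {"translation":[0,0,0],"roll":0},
  {"translation":[0,0,0],"roll":0},
  {"translation":[0,0,-20],"roll":0},
  {"translation":[0,0,-70],"roll":0},
  {"translation":[0,0,-120],"roll":0},
  {"translation":[0,0,-140],"roll":0},
  {"translation":[0,0,-140],"roll":0},
], claw=64)

```text
time_s: 33.9
eef_pos: [0.456, -0.1899, 0.1745]
ee_rot: [3.14, -0.004, -0.0]
contact_force: [0.5, -0.5, 0.2]
gripper_width: 0.064
```

```bash
python3 - <<'E'
from look import *
go((.478,.096,.12),(.478,.096,.03),yaw=0)
E
```

```text
t 34.0
top [258.1 236.4] [253 232  11  10  73] [0.4776 0.0938 0.046 ]
top blue 409.8 216.6 [ 0.542 -0.388  0.117]
scene [342.6 211.6] [338 205  10  13  90] [ 0.4516 -0.1772  0.046 ]
scene [283.8 249. ] [278 242  12  15 137] [0.4753 0.1027 0.046 ]
(0.478, 0.096, 0.12) -> [  24.  -285.    51.5]
(0.478, 0.096, 0.03) -> [  24.  -285.   141.5]
roll -0.0 yaw now -0.0
```

Request:
step_arm([
  {"translation":[0,-55,0],"roll":0},
  {"translation":[0,-110,0],"roll":0},
  {"translation":[5,-165,0],"roll":0},
  {"translation":[10,-220,10],"roll":0},
  {"translation":[23,-265,30],"roll":0},
  {"translation":[23,-284,60],"roll":0},
  {"translation":[23,-284,100],"roll":0},
  {"translation":[23,-284,130],"roll":0},
  {"translation":[23,-284,141],"roll":0},
  {"translation":[23,-284,141],"roll":0},
  {"translation":[23,-284,141],"roll":0},
])

```text
time_s: 35.38
eef_pos: [0.4785, 0.0948, 0.0323]
ee_rot: [-3.141, -0.002, -0.0]
contact_force: [0.7, 1.0, -0.0]
gripper_width: 0.0635
```

Request:
step_arm([
  {"translation":[0,0,0],"roll":0},
  {"translation":[0,0,0],"roll":0},
  {"translation":[0,0,0],"roll":0},
  {"translation":[0,0,0],"roll":0},
  {"translation":[0,0,0],"roll":0},
  {"translation":[0,0,0],"roll":0},
], claw=30)

```text
time_s: 36.12
eef_pos: [0.4783, 0.095, 0.0322]
ee_rot: [-3.141, -0.001, -0.0]
contact_force: [-1.3, 0.3, 5.8]
gripper_width: 0.0395
```

Request:
step_arm([
  {"translation":[0,0,-30],"roll":0},
  {"translation":[0,0,-60],"roll":0},
  {"translation":[-10,-50,-60],"roll":0},
  {"translation":[-20,-100,-60],"roll":0},
  {"translation":[-28,-150,-60],"roll":0},
  {"translation":[-28,-200,-60],"roll":0},
  {"translation":[-28,-238,-60],"roll":0},
  {"translation":[-28,-238,-40],"roll":0},
  {"translation":[-28,-238,-15],"roll":0},
  {"translation":[-28,-238,-5],"roll":0},
  {"translation":[-28,-238,-2],"roll":0},
  {"translation":[-28,-238,-1],"roll":0},
  {"translation":[-28,-238,-1],"roll":0},
])

```text
time_s: 37.75
eef_pos: [0.4492, 0.3323, 0.0332]
ee_rot: [3.141, 0.001, -0.001]
contact_force: [-2.6, -2.0, 3.9]
gripper_width: 0.039
```

Request:
step_arm([
  {"translation":[0,0,0],"roll":0},
  {"translation":[0,0,0],"roll":0},
  {"translation":[0,0,0],"roll":0},
  {"translation":[0,0,0],"roll":0},
  {"translation":[0,0,-20],"roll":0},
  {"translation":[0,0,-70],"roll":0},
  {"translation":[0,0,-120],"roll":0},
  {"translation":[0,60,-160],"roll":0},
  {"translation":[0,120,-180],"roll":0},
  {"translation":[0,180,-180],"roll":0},
  {"translation":[0,200,-180],"roll":0},
], claw=64)

```text
time_s: 39.12
eef_pos: [0.4496, 0.1303, 0.2132]
ee_rot: [3.141, -0.002, -0.002]
contact_force: [0.5, 0.7, -0.3]
gripper_width: 0.0641
```

```bash
python3 - <<'E'
from look import *
o=bot.get_obs();print(o["eef_pos"],o["contact_force"])
im=np.vstack([cv2.resize(k["image"][b[1]:b[3],b[0]:b[2],::-1],(800,300),interpolation=cv2.INTER_CUBIC) for k,b in((c,(150,190,430,295)),(s,(200,150,400,340)))])
cv2.imwrite("pics/fin.png",im)
E
```

```text
t 39.225
top [341.6 241.7] [338 237   9  10  53] [ 0.4559 -0.1842  0.046 ]
top [186.3 246. ] [180 241  14  10  98] [0.4493 0.3321 0.046 ]
top blue 409.7 216.6 [ 0.541 -0.389  0.118]
scene [342.6 211.4] [338 205  10  13  98] [ 0.4522 -0.1779  0.046 ]
scene [235.8 295. ] [229 287  14  17 173] [0.4475 0.336  0.046 ]
scene blue 363.7 161.6 [ 0.544 -0.39   0.118]
[0.44950132 0.13049909 0.2126557 ] [-0.03424153  0.41723792 -0.38658831]
```

View pics/fin.png

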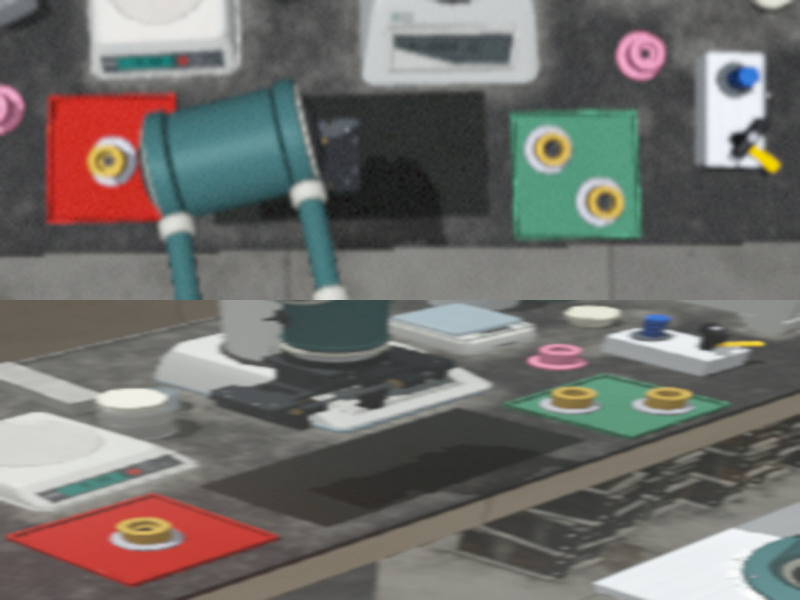

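The picture shows one bush upright in the red tray at (110,160) and two in the green tray at (550,148) and (603,201). The gauge is in the pocket at (740,77), the dog points away at (765,158), and the gripper is clear of everything. Handing in.

```bash
python3 -c "
from station import bot
print(bot.hand_in(), bot.get_obs()['time_s'])"
```

```text
the job is handed in; nothing more can be done
the job is handed in; nothing more can be done
```

I turned the lock screw clockwise by about 2.1 rad, freed the gauge and tried it in every bush, then sorted the bushes and put the gauge back. The job was handed in at about 39 s; no verdict is reported.

- **Row:** only three bushes were there, at positions 2, 3 and 4; position 1 was empty.
- **Bush 2:** the gauge stuck 16 mm down, so it is faulty. It stands near the centre of the red tray.
- **Bushes 3 and 4:** both took the gauge to its collar, so they are sound. They stand in opposite corners of the green tray. Bush 3 was knocked about 25 mm aside mid-run, so I measured it again before picking it up.

My last check was one picture from each camera:

- **Bushes:** all three stand upright in their trays.
- **Gauge:** it is in the pocket with its collar down, and the gripper height at release matched the height at the first grasp to 0.1 mm.
- **Screw and dog:** the screw is undone and the dog is turned aside.
- **Gripper:** it is clear of everything.

The two cameras disagreed by 2–4 mm on positions, so I averaged them; that was enough for every fit. The jar and loose cap look undisturbed. The square bottle was barely in the last picture, but the arm never went near it.

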